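Weigh out steel rings on the spring scale

TASK

Thread the steel rings from the mat, one at a time, over the post on the spring scale's pan, lowering each gently until it lies flat and letting go of it, and check the scale before you take up the next. Stop as soon as the pan's pointer is level with the black marker on the column or has passed below it; leave the remaining rings and everything else where they are. Never drop a ring onto the scale or press the pan down hard (the scale is overloaded at 45 mm of travel).

Things in the scene. Friction and masses are not known exactly. Their poses are not given: they have to be found in the camera images.
- scale: Fixed spring scale: grey housing 140 x 205 mm, 55 mm high, with the round pan above it and a rigid column, 14 mm square and 135 mm tall, 105 mm from the pan axis along this body's +y. Origin on the pan axis, at bench height. Only the pan and its post are to be touched, through the rings.
- pan_centre (a point): Centre of the pan's top face, z up. Steel pan 110 mm across, top 111 mm above the bench when empty, on a damped vertical spring (0.26 N/mm). On it stands a fixed steel post, 12 mm thick, rising 54 mm above the pan top, the last 3 mm tapering to 9 mm. The post is eccentric: always 7 mm off this centre, in a direction that differs each time and is not reported; find it by feel.
- pan (a joint): How far the pan has sunk, m: 0 at the top, about 0.003 empty, and about 0.010 more for each steel ring resting on it (rings differ by up to 5 percent). It settles in about half a second. The scale is overloaded, and spoilt, beyond 0.045; its end stop is at 0.050.
- pointer_tip (a point): Tip of the thin dark steel pointer that sticks out from the pan rim towards the column and sinks with the pan.
- marker_tip (a point): Tip of the fixed black marker clamped on the scale's column, pointing at the pan; its height is the target weight. Differs each time: 2 or 3 rings are needed. The target is reached once the pointer tip is level with this tip or lower.
- mat: Fixed thin black rubber mat, 240 x 260 x 3 mm, on which the rings and the blank lie; origin at the centre of its underside; its x is the 240 mm side, y the 260 mm side.
- blank: Solid aluminium disc without a hole, 40 mm across, 15 mm high, lying among the rings; not to be used. Origin at the centre of its underside.
- screwdriver: Screwdriver lying on the bench near the robot; leave alone.
- wrench: Steel wrench lying on the bench beside the scale; leave alone.
- mug: White mug, 80 mm across, 90 mm high, beyond the mat; leave alone. Origin at the centre of its foot.
- jar: Clear jar, 60 mm across, 75 mm high, beyond the mat; leave alone. Origin at the centre of its foot.
- tape: Roll of brown tape, 90 mm across, 19 mm high, beside the mat; leave alone. Origin at the centre of its underside.
- ring0: Thick steel ring, 56 mm outside, 15 mm bore right through, 15 mm high, about 270 g, lying flat on the mat (one of four alike). Origin at the centre of its underside, z up along the bore.
- ring1: Thick steel ring, 56 mm outside, 15 mm bore right through, 15 mm high, about 270 g, lying flat on the mat (one of four alike). Origin at the centre of its underside, z up along the bore.
- ring2: Thick steel ring, 56 mm outside, 15 mm bore right through, 15 mm high, about 270 g, lying flat on the mat (one of four alike). Origin at the centre of its underside, z up along the bore.
- ring3: Thick steel ring, 56 mm outside, 15 mm bore right through, 15 mm high, about 270 g, lying flat on the mat (one of four alike). Origin at the centre of its underside, z up along the bore.
Mind the look-alikes: they are no part of the job. Leave any purple look-alike of the scale alone.

How it is judged:
By the outcome, as a careful person would: the job done as asked, in the order asked, and still so for the second after the job is handed in, with the robot touching nothing.
It also fails if it takes over 72 s, if anything falls off the work surface, if the arm or the gripper's body presses on something with over 40 N, if the wrist force passes 120 N, or if a joint passes its speed limit or range.

ROBOT

A 6-joint arm with a two-finger parallel gripper is mounted at the origin on the work surface. World frame = base frame: x ahead of the robot, y to its left, z up, the work surface at z = 0. Lengths are in m, angles in rad, forces in N, time in s.
With the tool pointing down it reaches from about 0.325 to 0.925 m from the base axis. Payload 3.1 kg.
Tool frame: the origin (TCP) lies at the very end of the fingers, on their centre line; the grasp point (between the pads) lies 19 mm behind it; z points along the fingers, y is the line along which they close (so a half turn about z gives the same grasp; the last joint's range is limited). The gripper opens to 85 mm and grips with 20 to 120 N. Pads are 22 mm wide; open, the fingers measure 114 mm over their backs; the gripper's body (76 mm by 85 mm) begins 54 mm behind the grasp point. The pads swing forward as they close: fully open they stand 13 mm farther back than shut.
Start: joints at [-1.436, 0.217, 1.613, -0, 1.311, -0.112], TCP at [0.153, -0.606, 0.231] pointing down, gripper open.
Joint ranges: [-2.75, 2.75], [-0.78, 2.1], [0.31, 2.55], [-1.13, 4.27], [0.13, 2.63], [-2.58, 2.58]. Speed limits (rad/s): [2.79, 2.79, 3.14, 3.14, 3.14, 3.14].

INTERFACE

Orientations are given as [roll, pitch, yaw] about the fixed x, y, z axes, in that order (R = Rz(yaw) Ry(pitch) Rx(roll)).
In Python, from plant import ctrl, imaging gives the robot as it stands.
- The arm moves only by the tool send_rows, never from a script. Its arguments are lists of equal length, an entry for each row: "rot": the turn, a rotation vector about the tool's x, y, z in degrees, a list of three; "dp": the shift along the tool's x, y, z in cm, a list of three; "grip": the opening, from -1 (shut) to 1 (fully open), so that 0 is half open. A call has 1 to 5 rows; each row shifts and turns the commanded pose from where the row before left it, along the tool's axes as they then stand; what a row does not reach is not made up. A row lasts 1/10 s, in which the tool goes at most 50 mm and 8.59 degrees, less where a joint would pass 70% of its speed; a pose out of reach is approached as far as the arm can. A call is refused whole if a number of a shift passes 5 or a number of a turn 8.59, either way. A call with a gripper value outside its range is refused whole. The fingers move at their own pace and stop on an object; "force" is the grip in N (left out, the last holds). Time passes only in rows, so rows that do not move let the fingers close. It gives the time, the measured TCP pose, the force, the opening and the grip force at its end, in the units of the state.
- ctrl.state(): the state, without advancing time (a new reading comes with each control period).
- imaging.snapshot(name): name is "scene" or "top" or "wrist"; returns (picture, depth): 480x640x3 uint8, red, green, blue; 480x640 float32, m along the optical axis (not along the pixel's ray), 0 where there is no reading.
- imaging.get_calibration(name): a dict with "fx", "fy", "cx", "cy" (pixels), "k1" (the pictures are not rectified: a ray, as slopes to the right and down, at radius r is drawn at 1 + k1 r^2 times it, then the intrinsics apply), "R" (3x3) and "t" (3): a world point X has camera coordinates R X + t. Camera axes: x right, y down, z forward; pixel columns grow to the right and rows downward; lengths in m; the calibration is good to about 2 mm. A picture is of the moment at which its call begins: read the wrist's pose just before it. get_calibration takes no time and is no camera call; for the wrist camera it gives the pose at the moment of the call.
- ctrl.job_done(): hands the job in; it is judged then, once.
The state is a dict: "time": time; "q": joint angles; "qvel": joint speeds; "joint_efforts": joint torques, N m; "position": TCP position; "ee_rot": TCP orientation; "wrist_force": force on the tool from outside, world axes, zero at the start; "torque": the same for the moment, N m; "width": opening from 0.0 (shut) to 1.0 (fully open); "gripper_force": force on a finger pad.
Only numpy, scipy, OpenCV 4.12 (cv2) and the standard library are available. Lean on these libraries where they do the work, as an engineer would, in place of code of your own. Each camera call takes 0.05 s, during which the arm holds its last target. There are 200 camera calls.

## Working session

There is one attempt and no reset: what is moved stays moved. The work goes in short steps, Python scripts to look and compute and a tool call to move; the robot and the scene stay as the last step left them, time stands still between calls to the robot, and variables do not carry over. Pictures are saved under pics/ and viewed, at most 10 in all, crops included, and the job is handed in when it is done.

Besides the shell and the picture viewer there is one more tool, called in YAML: its name, and indented under it one key for each argument. send_rows: Moves the arm, as the interface text tells. Its arguments: {"type":"object","properties":{"rot":{"type":"array"},"dp":{"type":"array"},"grip":{"type":"array"},"force":{"type":"number"}},"required":["rot","dp","grip"]}

```bash
ls; mkdir -p pics; cat > h.py <<'E'
import numpy as np, cv2
from plant import ctrl, imaging
def snap(n,f=None):
    c=imaging.get_calibration(n); p,d=imaging.snapshot(n)
    if f: cv2.imwrite('pics/'+f,p[:,:,::-1])
    return p,d,c
def K(c): return np.array([[c['fx'],0,c['cx']],[0,c['fy'],c['cy']],[0,0,1.]]),np.array([c['k1'],0,0,0.])
def rays(c,px):
    k,ds=K(c); u=cv2.undistortPoints(np.array(px,float).reshape(-1,1,2),k,ds).reshape(-1,2)
    return np.c_[u,np.ones(len(u))]
def cloud(d,c):
    v,u=np.mgrid[0:480,0:640]; r=rays(c,np.c_[u.ravel(),v.ravel()])
    X=(r*d.ravel()[:,None]-np.array(c['t']))@np.array(c['R'])
    X[d.ravel()==0]=np.nan
    return X.reshape(480,640,3)
def onplane(c,px,z):
    R=np.array(c['R']);t=np.array(c['t']); o=-R.T@t; w=rays(c,px)@R
    return o+w*((z-o[2])/w[:,2])[:,None]
def proj(c,X):
    k,ds=K(c); R=np.array(c['R']); return cv2.projectPoints(np.array(X,float).reshape(-1,1,3),cv2.Rodrigues(R)[0],np.array(c['t'],float),k,ds)[0].reshape(-1,2)
E
python3 - <<'E'
from h import *
s=ctrl.state(); print(s)
for n in('scene','top'):
    p,d,c=snap(n,n+'.png'); np.savez(n+'.npz',p=p,d=d); print(n,c)
E
```

```text
pics
{'time': 0.0, 'q': array([-1.43619165e+00,  2.17788637e-01,  1.61495969e+00,  5.75736439e-06,
        1.31131010e+00, -1.12201718e-01]), 'qvel': array([ 0.00022576, -0.00108466,  0.00010239,  0.00032499, -0.00020176,
        0.00077392]), 'joint_efforts': array([-4.60304818e-04, -3.96850848e+01, -3.03853726e+01, -2.28330750e-04,
        9.75694653e-03, -3.19283666e-07]), 'position': array([ 0.15260217, -0.60522329,  0.22993355]), 'ee_rot': array([-3.13914300e+00, -2.81610024e-04,  2.46804570e-01]), 'wrist_force': array([-0.24729369, -0.59783889,  0.22816409]), 'torque': array([ 0.00411016, -0.02708428, -0.02170318]), 'gripper_force': 0.0, 'width': 0.9999805008005428}
scene {'fx': 482.7163866300668, 'fy': 482.7163866300668, 'cx': 318.35236858210095, 'cy': 228.0549209550958, 'k1': 0.03468351477200264, 'R': array([[-0.7968385 ,  0.60416713,  0.00552186],
       [ 0.36914692,  0.4940638 , -0.78716676],
       [-0.47830843, -0.6252064 , -0.61671549]]), 't': array([ 0.40078188, -0.12826104,  1.34209039])}
top {'fx': 608.7889100770916, 'fy': 608.7889100770916, 'cx': 324.130664973692, 'cy': 228.29171967411853, 'k1': -0.004806449776903046, 'R': array([[-0.02791415, -0.99948307, -0.01594972],
       [-0.99437518,  0.02939528, -0.10175422],
       [ 0.10217047,  0.01301962, -0.9946817 ]]), 't': array([0.03505116, 0.48130817, 1.40062726])}
```

View pics/top.png

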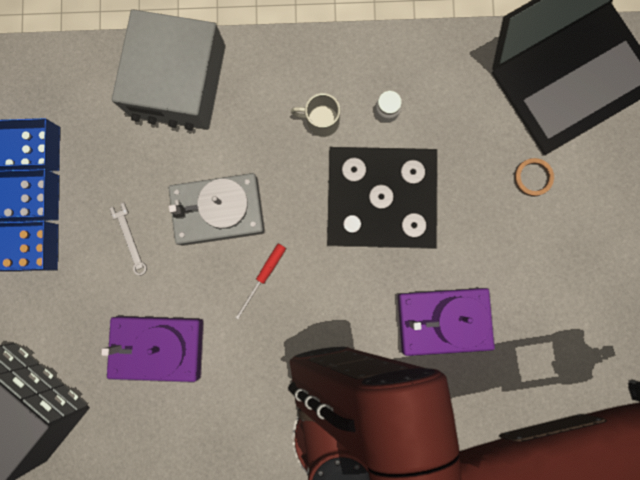

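View pics/scene.png

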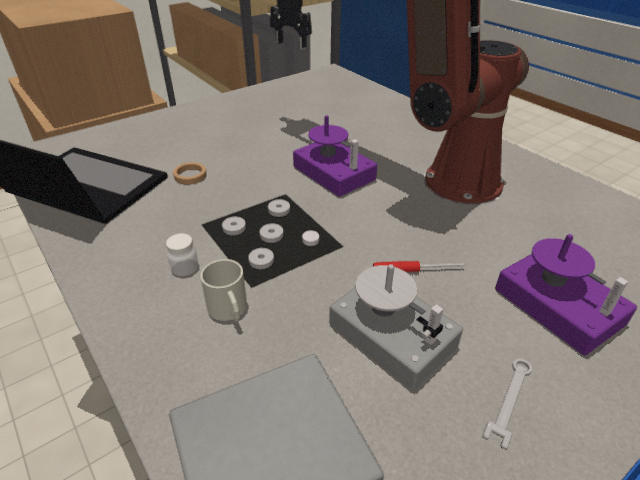

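Top view: the grey scale's pan is at about (222,203), with its column on the left at (180,208). The rings are at (354,170), (413,172), (381,197) and (414,225), and the blank is at (352,224). The scene view agrees: the post is at (390,280) and the column at (435,325).

```bash
cat > m.py <<'E'
from h import *
z=np.load('top.npz');p,d=z['p'],z['d'];c=imaging.get_calibration('top')
g=cv2.cvtColor(p,cv2.COLOR_RGB2GRAY);X=cloud(d,c)
print('bench z',np.nanmedian(X[250:300,210:330,2]))
m=(g>120).astype(np.uint8);m[:,:325]=0;m[:,440:]=0;m[:145]=0;m[250:]=0
for ct in cv2.findContours(m,cv2.RETR_EXTERNAL,cv2.CHAIN_APPROX_NONE)[0]:
    if len(ct)<30: continue
    W=onplane(c,ct.reshape(-1,2),.018)
    (x,y),r=cv2.minEnclosingCircle(W[:,:2].astype(np.float32)); e=W[:,:2].mean(0)
    mm=np.zeros_like(m);cv2.drawContours(mm,[ct],-1,1,-1)
    print('obj',np.round([x,y,r,*e],4),'z',np.nanmedian(X[mm>0][:,2]),ct.mean((0,1)))
q=X[150:255,160:275].reshape(-1,3);uv=np.mgrid[150:255,160:275].reshape(2,-1).T
s=(abs(q[:,2]-.108)<.006)
pc=q[s]; print('pan',len(pc),np.median(pc[:,2]))
mm=np.zeros((480,640),np.uint8);mm[uv[s][:,0],uv[s][:,1]]=1
n,l,st,ce=cv2.connectedComponentsWithStats(mm);
for i in range(1,n):
    if st[i,4]>20: print(st[i],ce[i])
i=1+np.argmax(st[1:,4]);ct=max(cv2.findContours((l==i).astype(np.uint8),0,1)[0],key=len)
W=onplane(c,ct.reshape(-1,2),.108);print('pan circle',cv2.minEnclosingCircle(W[:,:2].astype(np.float32)))
s=(q[:,2]>.12)
for a,b in zip(uv[s],q[s]): print(a,np.round(b,4),end=';')
cv2.imwrite('pics/c.png',np.hstack([cv2.resize(p[150:255,160:275,::-1],None,fx=4,fy=4,interpolation=cv2.INTER_CUBIC)]))
E
python3 m.py
```

```text
bench z 0.0011301070985792936
obj [ 0.5544 -0.118   0.1838  0.5538 -0.1173] z 0.004293319394859868 [382. 197.]
pan 1544 0.11104057195770764
[ 186  179   62   49 1533] [221.4481409  202.94259622]
pan circle ((0.5325782299041748, 0.2574828267097473), 0.06870825588703156)
[192 204] [0.5603 0.2822 0.1214];[196 214] [0.5441 0.2522 0.1628];[196 215] [0.5439 0.2499 0.1635];[197 213] [0.5412 0.2534 0.1678];[197 214] [0.5413 0.2515 0.1663];[197 215] [0.5407 0.2487 0.1697];[197 216] [0.5414 0.2474 0.1654];[197 217] [0.5425 0.2467 0.1581];[198 212] [0.54   0.2566 0.1622];[198 213] [0.5395 0.254  0.1648];[198 214] [0.5396 0.252  0.1638];[198 215] [0.5391 0.2493 0.1666];[198 216] [0.539  0.2472 0.1666];[198 217] [0.5394 0.2457 0.1634];[198 218] [0.5418 0.2464 0.1481];[199 212] [0.5373 0.256  0.1653];[199 213] [0.5371 0.2537 0.1663];[199 214] [0.5373 0.2519 0.1646];[199 215] [0.5371 0.2496 0.1656];[199 216] [0.537  0.2474 0.1657];[199 217] [0.537  0.2454 0.1653];[199 218] [0.5388 0.2455 0.1534];[199 219] [0.5407 0.2456 0.1412];[200 213] [0.5348 0.2535 0.1673];[200 214] [0.5352 0.2519 0.1646];[200 
[... 2133 characters left out ...]
.1255];[210 170] [0.5204 0.3534 0.1369];[210 171] [0.5205 0.3515 0.1359];[210 172] [0.52   0.3485 0.1389];[210 173] [0.5206 0.3474 0.1346];[210 174] [0.52   0.3443 0.1384];[210 175] [0.5205 0.3433 0.1337];[210 176] [0.5204 0.3409 0.1346];[210 177] [0.5223 0.3424 0.1204];[211 170] [0.5185 0.3539 0.1349];[211 171] [0.5187 0.3522 0.133 ];[211 172] [0.5186 0.35   0.1333];[211 173] [0.5179 0.3466 0.1377];[211 174] [0.5177 0.3442 0.1387];[211 175] [0.5178 0.3422 0.1379];[211 176] [0.5189 0.3422 0.1297];[211 177] [0.5191 0.3406 0.1272];[211 178] [0.5199 0.34   0.121 ];[212 171] [0.5165 0.3521 0.1335];[212 172] [0.517  0.3511 0.129 ];[212 173] [0.5177 0.3503 0.1238];[212 174] [0.5178 0.3485 0.1223];
```

View pics/c.png

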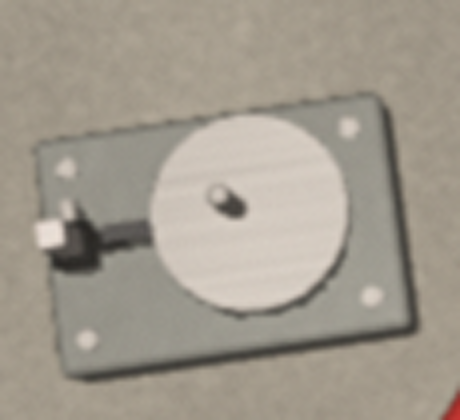

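The crop shows the post tip at about (214,198) in full-image pixels, the column top at (172,209) and the pan centre near (222,203). Next I fit the rings and the pan properly.

```bash
cat > m2.py <<'E'
from h import *
z=np.load('top.npz');p,d=z['p'],z['d'];c=imaging.get_calibration('top')
g=cv2.cvtColor(p,cv2.COLOR_RGB2GRAY);X=cloud(d,c)
def fit(x0,x1,y0,y1,zt,th,big=40):
    m=np.zeros_like(g);m[y0:y1,x0:x1]=(g[y0:y1,x0:x1]>th)
    for ct in cv2.findContours(m,0,1)[0]:
        if cv2.contourArea(ct)<big: continue
        W=onplane(c,ct.reshape(-1,2),zt)[:,:2]
        A=np.c_[2*W,np.ones(len(W))];s=np.linalg.lstsq(A,(W**2).sum(1),rcond=None)[0]
        mm=np.zeros_like(m);cv2.drawContours(mm,[ct],-1,1,-1)
        print(np.round(s[:2],4),'r',round(np.sqrt(s[2]+s[:2]@s[:2]),4),'z',round(float(np.nanmedian(X[mm>0][:,2])),4),np.round(ct.mean((0,1))))
fit(336,430,155,240,.018,100)
for th in(165,175,185): fit(190,255,165,240,.108,th,800)
hsv=cv2.cvtColor(p,cv2.COLOR_RGB2HSV)
print(imaging.get_calibration('wrist'))
E
python3 m2.py
```

```text
[ 0.4924 -0.0438] r 0.02 z 0.0183 [352. 223.]
[ 0.4852 -0.1893] r 0.0275 z 0.0182 [414. 225.]
[ 0.5552 -0.1146] r 0.0274 z 0.0184 [381. 196.]
[ 0.6124 -0.1923] r 0.0275 z 0.0183 [413. 171.]
[ 0.6223 -0.0526] r 0.0275 z 0.0183 [354. 169.]
[0.538  0.2456] r 0.0538 z 0.1118 [222. 203.]
[0.538  0.2456] r 0.0531 z 0.1119 [222. 203.]
[0.5379 0.2456] r 0.0526 z 0.1119 [222. 203.]
{'fx': 367.3232603351733, 'fy': 367.3232603351733, 'cx': 318.2486081664066, 'cy': 240.51509634614663, 'k1': -0.06600589601929441, 'R': array([[ 0.24428084, -0.96970384, -0.00115285],
       [-0.92345115, -0.23299166,  0.30488171],
       [-0.29591357, -0.07341216, -0.95238953]]), 't': array([-0.62494628, -0.04022367,  0.37946544])}
```

send_rows:
  rot:
    - [0,0,7.07]
    - [0,0,7.07]
    - [0,0,0]
    - [0,0,0]
    - [0,0,0]
  dp:
    - [0,0,-3.5]
    - [0,0,-3.5]
    - [2.67,-3.73,0]
    - [2.67,-3.73,0]
    - [2.67,-3.73,0]
  grip: [1,1,1,1,1]
  force: 50

```text
time: 0.6
position: [0.2333, -0.4929, 0.301]
ee_rot: [-3.141, -0.0, -0.001]
wrist_force: [1.4, -0.5, -0.4]
width: 1.004
gripper_force: 0.0
```

send_rows:
  rot:
    - [0,0,0]
    - [0,0,0]
    - [0,0,0]
    - [0,0,0]
    - [0,0,0]
  dp:
    - [2.67,-3.73,0]
    - [2.67,-3.73,0]
    - [2.67,-3.73,0]
    - [2.67,-3.73,0]
    - [2.67,-3.73,0]
  grip: [1,1,1,1,1]

```text
time: 1.1
position: [0.3668, -0.3058, 0.3008]
ee_rot: [-3.141, 0.0, -0.0]
wrist_force: [0.8, -0.4, -0.1]
width: 1.001
gripper_force: 0.0
```

send_rows:
  rot:
    - [0,0,0]
    - [0,0,0]
    - [0,0,0]
    - [0,0,0]
    - [0,0,0]
  dp:
    - [2.67,-3.73,0]
    - [2.67,-3.73,0]
    - [2.67,-3.73,0]
    - [2.67,-3.73,0]
    - [2.67,-3.73,0]
  grip: [1,1,1,1,1]

```text
time: 1.6
position: [0.5003, -0.1193, 0.3009]
ee_rot: [-3.142, 0.0, 0.0]
wrist_force: [0.4, -0.5, 0.8]
width: 0.999
gripper_force: 0.0
```

send_rows:
  rot:
    - [0,0,0]
    - [0,0,0]
    - [0,0,0]
    - [0,0,0]
    - [0,0,0]
  dp:
    - [0.3,-4.5,0]
    - [0.3,-4.5,0]
    - [0.3,-4.5,0]
    - [0.3,-4.5,0]
    - [0.3,-4.5,0]
  grip: [1,1,1,1,1]

```text
time: 2.1
position: [0.5143, 0.1057, 0.3008]
ee_rot: [3.141, 0.001, 0.0]
wrist_force: [1.2, -0.9, 0.7]
width: 1.003
gripper_force: 0.0
```

send_rows:
  rot:
    - [0,0,0]
    - [0,0,0]
    - [0,0,0]
    - [0,0,0]
  dp:
    - [0,-4,0]
    - [0,-2,0]
    - [0,0,0]
    - [0,0,0]
  grip: [1,1,1,1]

```text
time: 2.5
position: [0.5144, 0.1637, 0.3007]
ee_rot: [3.141, 0.001, 0.001]
wrist_force: [-0.5, -0.7, 0.7]
width: 0.998
gripper_force: 0.0
```

```bash
python3 - <<'E'
from h import *
s=ctrl.state();print(s['time'],s['position'],s['ee_rot'],s['qvel'].round(4))
p,d,c=snap('wrist','w1.png');np.savez('w1.npz',p=p,d=d)
import pickle;pickle.dump((c,s),open('w1.pkl','wb'))
print(proj(c,[[.538,.2456,.108],[.538,.2526,.162],s['position']]))
E
```

```text
2.5 [0.51442051 0.1637119  0.30072394] [3.14057423e+00 1.05821449e-03 1.11804958e-03] [-0.0279 -0.0075  0.0036 -0.0026  0.0015 -0.0006]
[[227.56039747 184.86056213]
 [202.52791095 196.1025504 ]
 [315.58920252 310.02868853]]
```

View pics/w1.png

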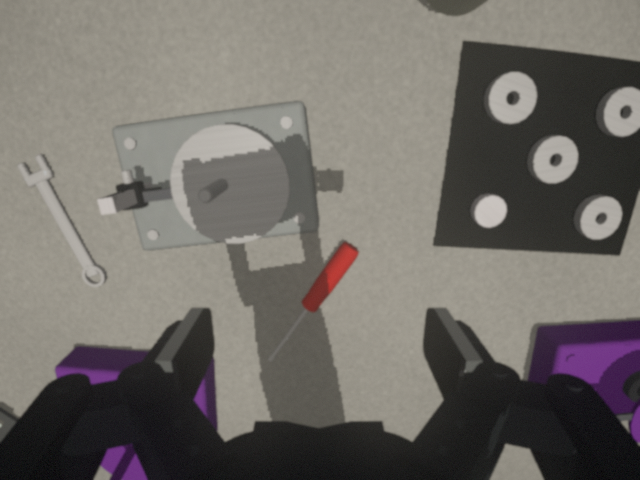

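The wrist view shows the post tip near (206,194), the pan centre near (230,184), the rings at (513,97), (627,110), (554,160) and (600,217), and the blank at (490,210). I'll move directly over the scale for a precise post reading.

send_rows:
  rot:
    - [0,0,0]
    - [0,0,0]
    - [0,0,0]
    - [0,0,0]
    - [0,0,0]
  dp:
    - [0.5,-4.5,2]
    - [0.5,-4.2,2]
    - [0,0,1]
    - [0,0,0]
    - [0,0,0]
  grip: [1,1,1,1,1]

```text
time: 3.05
position: [0.5251, 0.2491, 0.2514]
ee_rot: [3.141, 0.0, -0.002]
wrist_force: [-0.1, 0.4, 0.8]
width: 1.0
gripper_force: 0.0
```

```bash
python3 - <<'E'
from h import *
s=ctrl.state();print(s['time'],s['position'],s['ee_rot'],s['qvel'].round(4))
p,d,c=snap('wrist','w2.png');np.savez('w2.npz',p=p,d=d)
import pickle;pickle.dump((c,s),open('w2.pkl','wb'))
X=cloud(d,c);m=(X[...,2]>.158)&(X[...,2]<.17)&(abs(X[...,0]-.538)<.03)&(abs(X[...,1]-.25)<.03)
print(m.sum(),np.median(X[m],0),X[m].min(0),X[m].max(0),np.argwhere(m).mean(0),np.argwhere(m).min(0),np.argwhere(m).max(0))
m=(abs(X[...,2]-.108)<.006)&(np.hypot(X[...,0]-.538,X[...,1]-.25)<.075);print('pan',m.sum(),np.median(X[m][:,2]),X[m].min(0),X[m].max(0))
mm=m.astype(np.uint8);ct=max(cv2.findContours(cv2.morphologyEx(mm,cv2.MORPH_OPEN,np.ones((25,25))),0,1)[0],key=len)
W=onplane(c,ct.reshape(-1,2),.108);
A=np.c_[2*W[:,:2],np.ones(len(W))];q=np.linalg.lstsq(A,(W[:,:2]**2).sum(1),rcond=None)[0];print(q[:2],np.sqrt(q[2]+q[:2]@q[:2]))
cv2.imwrite('pics/w2c.png',cv2.resize(p[100:360,100:420,::-1],None,fx=2,fy=2))
E
```

```text
3.05 [0.52506078 0.24914675 0.25136161] [ 3.14062185e+00  2.63766912e-04 -1.71373886e-03] [-0.004  -0.0196 -0.0176  0.0042 -0.0021  0.0021]
271 [0.54019526 0.24992221 0.16459269] [0.53344133 0.24463002 0.1580039 ] [0.54487536 0.25587232 0.16691284] [224.29151292 314.53136531] [215 306] [233 323]
pan 14595 0.11111588851862303 [0.4829612  0.18902584 0.1048104 ] [0.59146362 0.32466097 0.11391599]
[0.51109375 0.22625442] 0.01827684320621299
```

View pics/w2c.png

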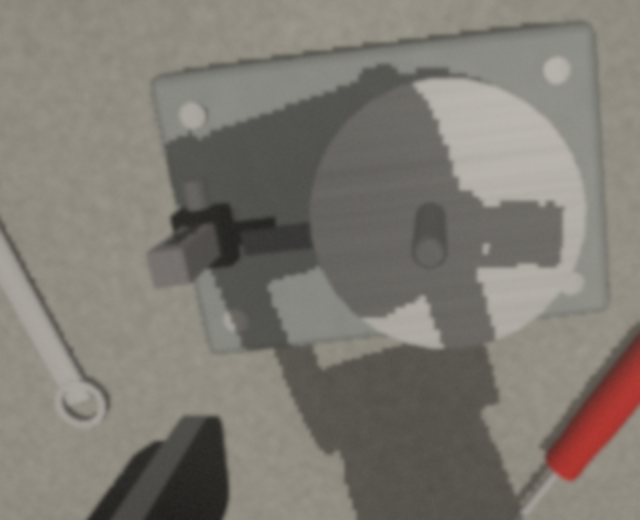

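send_rows:
  rot:
    - [0,0,0]
    - [0,0,0]
    - [0,0,0]
    - [0,0,0]
    - [0,0,0]
  dp:
    - [0.2,4.05,0]
    - [0.2,4.05,0]
    - [0.2,4.05,0]
    - [0.2,4.05,2.4]
    - [0.2,4.05,2.4]
  grip: [1,1,1,1,1]

```text
time: 3.6
position: [0.5365, 0.0453, 0.206]
ee_rot: [3.141, -0.007, -0.002]
wrist_force: [0.6, 0.4, 0.3]
width: 1.002
gripper_force: 0.0
```

send_rows:
  rot:
    - [0,0,0]
    - [0,0,0]
    - [0,0,0]
    - [0,0,0]
  dp:
    - [0.2,4.05,2.4]
    - [0.2,4.05,2.4]
    - [0.2,4.05,2.4]
    - [0,4.05,2.4]
  grip: [1,1,1,1]

```text
time: 4.0
position: [0.5415, -0.1172, 0.1085]
ee_rot: [3.14, -0.004, -0.002]
wrist_force: [0.2, 0.6, -0.2]
width: 1.0
gripper_force: 0.0
```

send_rows:
  rot:
    - [0,0,0]
    - [0,0,0]
    - [0,0,0]
  dp:
    - [0,0,0]
    - [0,0,0]
    - [0,0,0]
  grip: [1,1,1]

```text
time: 4.3
position: [0.5417, -0.114, 0.109]
ee_rot: [3.141, -0.003, -0.001]
wrist_force: [-0.1, -0.2, -0.9]
width: 0.995
gripper_force: 0.0
```

```bash
cat >> h.py <<'E'
def ringfit(p,c,guess,zt,th=None,rmin=.02,rmax=.034):
    """outer circle of a bright ring's top, world xy"""
    g=cv2.GaussianBlur(cv2.cvtColor(p,cv2.COLOR_RGB2GRAY),(3,3),0).astype(float); ctr=np.array(guess,float)
    for it in range(4):
        pts=[]
        for a in np.arange(0,2*np.pi,.05):
            rr=np.arange(rmin,rmax,.0002); u=np.array([np.cos(a),np.sin(a)])
            W=np.c_[ctr+rr[:,None]*u,np.full(len(rr),zt)]; px=proj(c,W).astype(np.float32)
            v=cv2.remap(g.astype(np.float32),px[None,:,0],px[None,:,1],cv2.INTER_LINEAR)[0]
            dv=np.gradient(cv2.GaussianBlur(v[None],(11,1),0)[0]); k=np.argmin(dv)
            if dv[k]<-1: pts.append(W[k,:2])
        pts=np.array(pts); ok=np.ones(len(pts),bool)
        for _ in range(4):
            A=np.c_[2*pts[ok],np.ones(ok.sum())];q=np.linalg.lstsq(A,(pts[ok]**2).sum(1),rcond=None)[0];r=np.sqrt(q[2]+q[:2]@q[:2])
            e=np.hypot(*(pts-q[:2]).T)-r; ok=abs(e)<max(.0006,2*np.std(e[ok]))
        ctr=q[:2]
    return ctr,r,ok.sum(),np.std(e[ok])
E
python3 - <<'E'
from h import *
import pickle
c2,s2=pickle.load(open('w2.pkl','rb'));p2=np.load('w2.npz')['p']
P=onplane(c2,[[314.5,225.2]],.162);C=onplane(c2,[[323.7,206.5]],.108)
print('post',P,'pan',C,'off',P-C,'rel',P-s2['position'])
print('panfit',ringfit(p2,c2,C[0,:2],.108,rmin=.048,rmax=.062))
s=ctrl.state();print(s['time'],s['position'],s['ee_rot'],s['qvel'].round(4))
p,d,c=snap('wrist','w3.png');np.savez('w3.npz',p=p,d=d)
pickle.dump((c,s),open('w3.pkl','wb'))
print(proj(c,[[.5552,-.1146,.018]]))
X=cloud(d,c)
for zt in(.018,):
  f=ringfit(p,c,[.5552,-.1146],zt);print(f,f[0]-s['position'][:2])
E
```

```text
post [[0.53874714 0.2502506  0.162     ]] pan [[0.53928715 0.24336646 0.108     ]] off [[-0.00054001  0.00688414  0.054     ]] rel [[ 0.01368636  0.00110385 -0.08936161]]
panfit (array([0.5364306 , 0.24359787]), np.float64(0.05510430894022766), np.int64(102), np.float64(0.00018067629392036147))
4.3 [ 0.54169718 -0.11395972  0.10899689] [ 3.14106638e+00 -2.70300725e-03 -6.91837730e-04] [ 0.023  -0.0068 -0.0033 -0.0011 -0.0031 -0.0011]
[[317.29103329 225.20867577]]
(array([ 0.55536928, -0.11616772]), np.float64(0.02763363496631632), np.int64(121), np.float64(0.00018594941722636837)) [ 0.01367209 -0.002208  ]
```

View pics/w3.png

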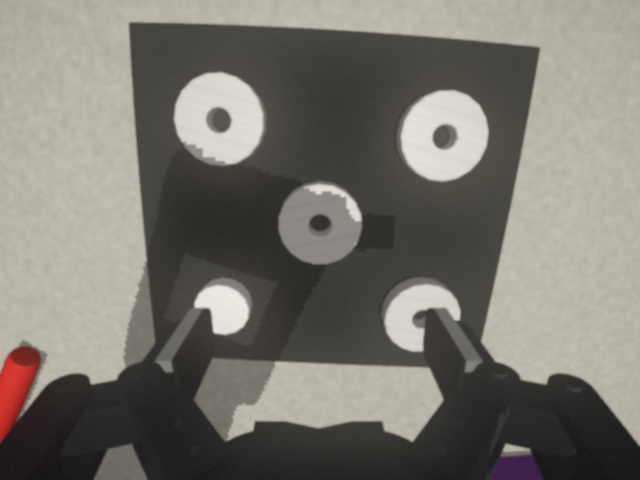

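The centre ring is at (320,223), clearly holed, with the blank at (222,308) and no obstacles by the fingers. I descend and grasp.

send_rows:
  rot:
    - [0,0,0]
    - [0,0,0]
    - [0,0,0]
    - [0,0,0]
    - [0,0,0]
  dp:
    - [0.7,0.12,3.5]
    - [0.67,0.1,3.5]
    - [0,0,2]
    - [0,0,1]
    - [0,0,0]
  grip: [1,1,1,1,1]

```text
time: 4.85
position: [0.5539, -0.1146, 0.0067]
ee_rot: [-3.141, 0.002, 0.002]
wrist_force: [0.6, 0.9, 0.8]
width: 1.005
gripper_force: 0.0
```

send_rows:
  rot:
    - [0,0,0]
  dp:
    - [0,0,0]
  grip: [1]

```text
time: 4.95
position: [0.5557, -0.1156, 0.0087]
ee_rot: [3.141, -0.002, 0.001]
wrist_force: [0.2, 0.5, 0.4]
width: 1.003
gripper_force: 0.0
```

send_rows:
  rot:
    - [0,0,0]
    - [0,0,0]
    - [0,0,0]
    - [0,0,0]
    - [0,0,0]
  dp:
    - [0,0,0.3]
    - [0,0,0]
    - [0,0,0]
    - [0,0,0]
    - [0,0,0]
  grip: [0.6,0.3,0,0,0]
  force: 50

```text
time: 5.45
position: [0.5556, -0.1161, 0.0061]
ee_rot: [3.141, -0.002, -0.0]
wrist_force: [-0.8, 1.9, 5.2]
width: 0.627
gripper_force: 51.7
```

send_rows:
  rot:
    - [0,0,0]
    - [0,0,0]
    - [0,0,0]
  dp:
    - [0,0,0]
    - [0,0,0]
    - [0,0,0]
  grip: [0,0,0]

```text
time: 5.75
position: [0.5556, -0.1161, 0.0061]
ee_rot: [3.141, -0.002, -0.0]
wrist_force: [-0.1, 0.5, 5.1]
width: 0.623
gripper_force: 51.7
```

```bash
python3 - <<'E'
from h import *
s=ctrl.state();print(s['time'],s['position'],s['ee_rot'],s['wrist_force'],s['width'],s['gripper_force'])
p,d,c=snap('wrist','w4.png')
f=ringfit(p,c,s['position'][:2],.018,rmax=.03);print(f,f[0]-s['position'][:2])
E
```

```text
5.75 [ 0.55564534 -0.11612056  0.00611004] [ 3.14122080e+00 -2.10381116e-03 -2.35411886e-04] [-0.08434799  0.5182937   5.14787524] 0.6232817456904379 51.71003233641386
(array([ 0.55551484, -0.11725538]), np.float64(0.02731863332879836), np.int64(114), np.float64(0.00022579746750662702)) [-0.00013051 -0.00113482]
```

View pics/w4.png

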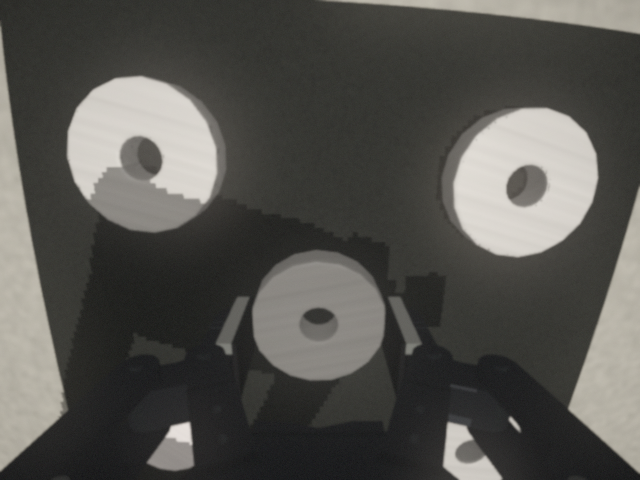

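The ring at (319,315) is held between both pads, bore clear. Its apparent centre lies 1.1 mm to -y of the tool centre, so the wrist camera has a 1.1 mm y bias, which puts the post at about (0.5388, 0.2514).

send_rows:
  rot:
    - [0,0,0]
    - [0,0,0]
    - [0,0,0]
    - [0,0,0]
    - [0,0,0]
  dp:
    - [0,0,-2]
    - [0,0,-4]
    - [0,0,-4.5]
    - [0,0,-4.5]
    - [0,0,-4.5]
  grip: [0,0,0,0,0]

```text
time: 6.3
position: [0.5536, -0.1156, 0.2006]
ee_rot: [-3.141, 0.001, -0.0]
wrist_force: [1.4, 0.0, -2.0]
width: 0.621
gripper_force: 53.9
```

send_rows:
  rot:
    - [0,0,0]
    - [0,0,0]
    - [0,0,0]
    - [0,0,0]
    - [0,0,0]
  dp:
    - [-0.17,-2.5,-1]
    - [-0.17,-4,0]
    - [-0.17,-4,0]
    - [-0.17,-4,0]
    - [-0.17,-4,0]
  grip: [0,0,0,0,0]

```text
time: 6.8
position: [0.5451, 0.0705, 0.209]
ee_rot: [-3.142, 0.001, -0.001]
wrist_force: [0.7, 0.4, -3.2]
width: 0.62
gripper_force: 53.9
```

send_rows:
  rot:
    - [0,0,0]
    - [0,0,0]
    - [0,0,0]
    - [0,0,0]
    - [0,0,0]
  dp:
    - [-0.17,-4,0]
    - [-0.17,-4,0]
    - [-0.17,-4,0]
    - [-0.17,-4,0]
    - [-0.15,-2.25,0]
  grip: [0,0,0,0,0]

```text
time: 7.3
position: [0.5366, 0.2544, 0.2089]
ee_rot: [-3.141, 0.001, 0.002]
wrist_force: [0.6, -0.3, -2.4]
width: 0.623
gripper_force: 53.9
```

send_rows:
  rot:
    - [0,0,0]
    - [0,0,0]
    - [0,0,0]
    - [0,0,0]
    - [0,0,0]
  dp:
    - [0,0,0]
    - [0,0,0]
    - [0,0,0]
    - [0,0,0]
    - [0,0,0]
  grip: [0,0,0,0,0]

```text
time: 7.8
position: [0.5379, 0.2506, 0.2093]
ee_rot: [3.141, 0.0, -0.002]
wrist_force: [0.8, -1.0, -3.2]
width: 0.622
gripper_force: 54.0
```

```bash
python3 - <<'E'
from h import *
s=ctrl.state();print(s['time'],s['position'],s['ee_rot'],s['wrist_force'],s['width'],s['gripper_force'])
p,d,c=snap('wrist','w5.png')
z=s['position'][2]+.012
f=ringfit(p,c,s['position'][:2],z,rmax=.03);print(f,f[0]-s['position'][:2])
print(proj(c,[[*f[0],z],[.5387,.2503,.162]]))
E
```

```text
7.8 [0.53790846 0.25058198 0.20932152] [ 3.14147164e+00  1.26145406e-05 -1.57377900e-03] [ 0.7775818  -0.99306586 -3.15606878] 0.6223444827169935 53.95312964916229
(array([0.5380341 , 0.24940525]), np.float64(0.02712433983499789), np.int64(98), np.float64(0.00024980563499731837)) [ 0.00012564 -0.00117672]
[[318.24467764 324.05320194]
 [316.53583214 267.61965136]]
```

send_rows:
  rot:
    - [0,0,0]
    - [0,0,0]
    - [0,0,0]
    - [0,0,0]
    - [0,0,0]
  dp:
    - [0.07,-0.09,2]
    - [0,0,1.5]
    - [0,0,0.4]
    - [0,0,0]
    - [0,0,0]
  grip: [0,0,0,0,0]

```text
time: 8.35
position: [0.5386, 0.2526, 0.1706]
ee_rot: [-3.141, -0.0, -0.0]
wrist_force: [0.9, 0.4, -3.1]
width: 0.619
gripper_force: 53.9
```

send_rows:
  rot:
    - [0,0,0]
    - [0,0,0]
    - [0,0,0]
  dp:
    - [0,0,0.2]
    - [0,0,0.2]
    - [0,0,0]
  grip: [0,0,0]

```text
time: 8.65
position: [0.5384, 0.2526, 0.1664]
ee_rot: [-3.142, -0.0, 0.0]
wrist_force: [-0.4, 1.0, -2.9]
width: 0.623
gripper_force: 53.9
```

send_rows:
  rot:
    - [0,0,0]
    - [0,0,0]
    - [0,0,0]
    - [0,0,0]
  dp:
    - [0,0,0.2]
    - [0,0,0.2]
    - [0,0,0]
    - [0,0,0]
  grip: [0,0,0,0]

```text
time: 9.05
position: [0.5383, 0.2525, 0.1621]
ee_rot: [3.141, 0.0, 0.0]
wrist_force: [-0.5, 0.1, -3.0]
width: 0.624
gripper_force: 53.9
```

```bash
python3 - <<'E'
from h import *
s=ctrl.state();print(s['time'],s['position'],s['ee_rot'],s['wrist_force'],s['torque'],s['width'])
p,d,c=snap('wrist','w6.png')
cv2.imwrite('pics/w6c.png',cv2.resize(p[150:420,180:460,::-1],None,fx=2,fy=2))
z=s['position'][2]+.012
f=ringfit(p,c,s['position'][:2],z,rmax=.03);print(f,f[0]-s['position'][:2])
E
```

```text
9.05 [0.53829092 0.25250724 0.16214107] [3.14148207e+00 3.20657118e-04 4.70260564e-05] [-0.54254412  0.08386723 -2.96951467] [ 0.04341989  0.01962319 -0.06617509] 0.6242844686176877
(array([0.5384047 , 0.25134746]), np.float64(0.02713610488564042), np.int64(108), np.float64(0.00023213265600605492)) [ 0.00011379 -0.00115978]
```

View pics/w6c.png

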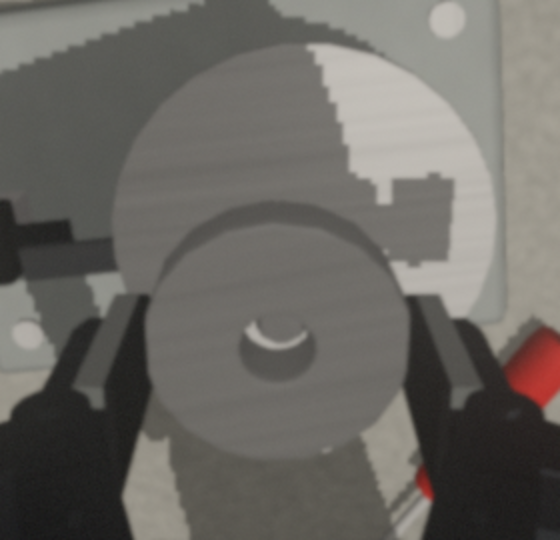

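The crop shows the post tip inside the bore at about (281,330), slightly to -y, with the bore centred at (278,350). I'll correct by 0.7 mm and keep lowering.

send_rows:
  rot:
    - [0,0,0]
    - [0,0,0]
    - [0,0,0]
    - [0,0,0]
    - [0,0,0]
  dp:
    - [0.03,0.08,0]
    - [0,0,0]
    - [0,0,0.3]
    - [0,0,0.3]
    - [0,0,0]
  grip: [0,0,0,0,0]

```text
time: 9.6
position: [0.5381, 0.2516, 0.1555]
ee_rot: [3.141, 0.001, 0.0]
wrist_force: [-0.3, 0.3, -2.9]
width: 0.62
gripper_force: 53.9
```

send_rows:
  rot:
    - [0,0,0]
    - [0,0,0]
    - [0,0,0]
    - [0,0,0]
  dp:
    - [0,0,0.3]
    - [0,0,0.3]
    - [0,0,0]
    - [0,0,0]
  grip: [0,0,0,0]

```text
time: 10.0
position: [0.5386, 0.2517, 0.1501]
ee_rot: [3.142, 0.0, 0.0]
wrist_force: [0.3, 0.2, -3.1]
width: 0.623
gripper_force: 54.0
```

```bash
python3 - <<'E'
from h import *
s=ctrl.state();print(s['time'],s['position'],s['ee_rot'],s['wrist_force'],s['torque'],s['width'])
p,d,c=snap('wrist','w7.png')
z=s['position'][2]+.012
f=ringfit(p,c,s['position'][:2],z,rmax=.03);print(f,f[0]-s['position'][:2])
X=cloud(d,c);m=(np.hypot(*(X[...,:2]-[.5375,.2445]).transpose(2,0,1))<.05)&(X[...,2]<.13)&(X[...,2]>.07)&(X[...,0]>.572);print('panz',np.median(X[m][:,2]),m.sum())
E
```

```text
10.0 [0.53856285 0.25172894 0.15010096] [3.14150325e+00 3.62151157e-04 4.63140378e-05] [ 0.27346986  0.15800076 -3.09273416] [ 0.00279545  0.00259518 -0.00569407] 0.6232775656815012
(array([0.53870516, 0.2505243 ]), np.float64(0.02713671750146361), np.int64(109), np.float64(0.00023283673267763736)) [ 0.00014231 -0.00120464]
panz 0.11118353112873007 2992
```

send_rows:
  rot:
    - [0,0,0]
    - [0,0,0]
    - [0,0,0]
    - [0,0,0]
    - [0,0,0]
  dp:
    - [0,0,0.6]
    - [0,0,0.6]
    - [0,0,0.6]
    - [0,0,0.6]
    - [0,0,0]
  grip: [0,0,0,0,0]

```text
time: 10.55
position: [0.5377, 0.2514, 0.1246]
ee_rot: [3.141, 0.002, -0.0]
wrist_force: [0.7, -0.1, -3.0]
width: 0.622
gripper_force: 53.9
```

send_rows:
  rot:
    - [0,0,0]
    - [0,0,0]
    - [0,0,0]
    - [0,0,0]
    - [0,0,0]
  dp:
    - [0,0,0.3]
    - [0,0,0.3]
    - [0,0,0.3]
    - [0,0,0.3]
    - [0,0,0]
  grip: [0,0,0,0,0]

```text
time: 11.05
position: [0.5383, 0.2516, 0.1137]
ee_rot: [3.141, 0.001, -0.0]
wrist_force: [0.8, -0.6, -3.0]
width: 0.626
gripper_force: 54.0
```

send_rows:
  rot:
    - [0,0,0]
    - [0,0,0]
    - [0,0,0]
    - [0,0,0]
    - [0,0,0]
  dp:
    - [0,0,0.2]
    - [0,0,0.2]
    - [0,0,0.2]
    - [0,0,0]
    - [0,0,0]
  grip: [0,0,0,0,0]

```text
time: 11.55
position: [0.5389, 0.2518, 0.1085]
ee_rot: [-3.142, -0.0, 0.0]
wrist_force: [-0.3, -0.1, -0.8]
width: 0.624
gripper_force: 54.1
```

send_rows:
  rot:
    - [0,0,0]
    - [0,0,0]
    - [0,0,0]
    - [0,0,0]
    - [0,0,0]
  dp:
    - [0,0,0.15]
    - [0,0,0.15]
    - [0,0,0.15]
    - [0,0,0]
    - [0,0,0]
  grip: [0,0,0,0,0]

```text
time: 12.05
position: [0.539, 0.2518, 0.104]
ee_rot: [-3.141, -0.001, -0.0]
wrist_force: [-0.3, 0.8, 0.6]
width: 0.62
gripper_force: 54.2
```

```bash
python3 - <<'E'
from h import *
s=ctrl.state();print(s['time'],s['position'],s['wrist_force'],s['width'])
p,d,c=snap('wrist','w8.png')
z=s['position'][2]+.012
f=ringfit(p,c,s['position'][:2],z,rmax=.03);print(f,f[0]-s['position'][:2])
X=cloud(d,c);m=(np.hypot(*(X[...,:2]-[.5375,.2445]).transpose(2,0,1))<.05)&(X[...,2]<.13)&(X[...,2]>.07)&(X[...,0]>.572);print('panz',np.median(X[m][:,2]),m.sum())
s=ctrl.state();print(s['time'],s['position'],s['wrist_force'],s['width'])
E
```

```text
12.05 [0.53898432 0.25179391 0.10402328] [-0.25946802  0.84327281  0.61143056] 0.6203705300897342
(array([0.53925342, 0.25063904]), np.float64(0.026983208238227842), np.int64(77), np.float64(0.0002166443218030769)) [ 0.0002691  -0.00115487]
panz 0.10097166988349085 4433
12.1 [0.5389196  0.25180559 0.10396535] [-0.81045318  0.2688655  -0.0937078 ] 0.625398727903697
```

send_rows:
  rot:
    - [0,0,0]
    - [0,0,0]
    - [0,0,0]
    - [0,0,0]
    - [0,0,0]
  dp:
    - [0,0,0]
    - [0,0,0]
    - [0,0,0]
    - [0,0,0]
    - [0,0,0]
  grip: [0.45,0.6,0.6,0.6,0.6]

```text
time: 12.6
position: [0.5387, 0.2517, 0.1038]
ee_rot: [-3.142, 0.0, -0.0]
wrist_force: [0.3, 0.0, -0.1]
width: 0.797
gripper_force: 0.0
```

send_rows:
  rot:
    - [0,0,0]
    - [0,0,0]
    - [0,0,0]
    - [0,0,0]
    - [0,0,0]
  dp:
    - [0,0,-0.5]
    - [0,0,-1.5]
    - [0,0,-3]
    - [0,0,-4]
    - [0,0,-4]
  grip: [0.6,0.6,0.6,0.6,0.6]

```text
time: 13.1
position: [0.5385, 0.2517, 0.2361]
ee_rot: [-3.141, -0.0, -0.0]
wrist_force: [0.4, 0.9, -0.1]
width: 0.803
gripper_force: 0.0
```

send_rows:
  rot:
    - [0,0,0]
    - [0,0,0]
    - [0,0,0]
    - [0,0,0]
    - [0,0,0]
  dp:
    - [0,0,-2]
    - [0,4,0]
    - [0,4,0]
    - [0,0,0]
    - [0,0,0]
  grip: [0.6,0.6,1,1,1]

```text
time: 13.6
position: [0.5391, 0.1713, 0.2552]
ee_rot: [-3.141, -0.002, -0.002]
wrist_force: [0.4, 0.7, -0.2]
width: 0.997
gripper_force: 0.0
```

```bash
python3 - <<'E'
from h import *
s=ctrl.state();print(s['time'],s['position'],s['wrist_force'],s['width'])
p,d,c=snap('wrist','w9.png');np.savez('w9.npz',p=p,d=d)
X=cloud(d,c);m=(np.hypot(*(X[...,:2]-[.5375,.2445]).transpose(2,0,1))<.05)&(X[...,2]<.107)&(X[...,2]>.07);print('panz',np.median(X[m][:,2]),m.sum())
P,D,C=snap('scene');
import pickle;pickle.dump((c,C),open('w9.pkl','wb'));np.savez('s9.npz',p=P,d=D)
a=cv2.resize(P[250:390,330:480,::-1],None,fx=4,fy=4,interpolation=cv2.INTER_CUBIC)
cv2.imwrite('pics/s9.png',a)
E
```

```text
13.6 [0.5390851  0.17129931 0.25522047] [ 0.42692068  0.74854376 -0.21101281] 0.9972185263500382
panz 0.10092922919957485 6946
```

View pics/s9.png

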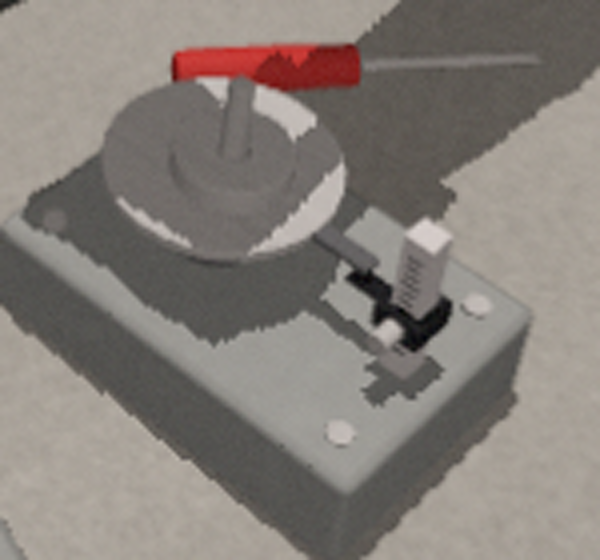

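Scene crop: ring 1 lies flat on the pan around (235,165), with the post upright through it. The pointer tip at (375,265) is still well above the marker tip at (352,278). I'll get the marker height from the depth data.

```bash
python3 - <<'E'
from h import *
import pickle
c,C=pickle.load(open('w9.pkl','rb'))
o=np.array([.5375,.2445]);u=np.array([-.0135,.1035]);u/=np.hypot(*u);n=np.array([-u[1],u[0]])
for f,cc in(('w9.npz',c),('s9.npz',C),('top.npz',imaging.get_calibration('top'))):
    z=np.load(f);X=cloud(z['d'],cc);g=z['p'].mean(2)
    a=(X[...,:2]-o)@u;b=(X[...,:2]-o)@n
    print(f)
    for lo in np.arange(.052,.104,.004):
        m=(a>lo)&(a<lo+.004)&(abs(b)<.014)&(X[...,2]>.045)
        if m.sum(): 
            k=m&(X[...,2]>.062)
            print(round(lo,3),m.sum(),'z>62:',np.round(np.sort(X[k][:,2])*1000).astype(int)[::max(1,k.sum()//14)], 'b',np.round(np.median(b[k])*1000,1) if k.any() else '', 'g',int(np.median(g[k])) if k.any() else '')
E
```

```text
w9.npz
0.052 62 z>62: [ 98  99  99  99 100 100 100 100 100 100 100 101 101 101 101 102] b 0.3 g 153
0.056 53 z>62: [ 96  98  99  99  99  99  99  99  99  99 100 100 100 100 100 100 100 101] b -0.8 g 98
0.06 57 z>62: [ 97  98  98  99  99  99  99  99  99 100 100 100 100 100 101] b -1.0 g 98
0.064 52 z>62: [ 96  98  99  99  99  99  99  99  99  99  99 100 100 100 100 100 100 101] b -0.4 g 97
0.068 68 z>62: [ 96  98  99  99  99  99  99  99  99 100 100 100 100 100 101] b -1.3 g 97
0.072 123 z>62: [ 86  88  89  96  98  99  99  99  99  99  99  99 100 100 100 100 101] b -2.2 g 97
0.076 136 z>62: [ 86  88  89  95  98  98  99  99  99  99  99  99 100 100 100 100 101] b -2.1 g 97
0.08 102 z>62: [ 87  88  88  89  98  98  99  99  99  99  99  99  99 100 100 100] b -2.2 g 92
0.084 85 z>62: [86 87 87 88 88 88 88 88 88 89 89 89 89 89 89 89 90 90 90 91] b -4.7 g 62
0.088 149 z>62: [83 85 86 87 88 88 89 89 89 89 90 90 90 92 93] b -1.6 g 49
0.092 299 z>62: [82 84 87 89 90 91 92 93 94 94 94 94 95 95 96] b -1.7 g 49
0.096 762 z>62: [ 62  93  95  98 102 106 110 114 118 122 125 128 132 134 136] b -2.0 g 95
0.1
[... 1503 characters left out ...]

0.068 20 z>62: [108 108 109 110 111 112 113 113 113] b 1.1 g 90
0.072 28 z>62: [ 87  92 107 108 108 109 109 110 112 113 114 114] b 1.3 g 86
0.076 17 z>62: [ 91 107 109 112 113 113 119] b 2.5 g 83
0.08 24 z>62: [ 62  63  87  88 105 107 107 109 109 111] b 2.3 g 89
0.084 12 z>62: [85 88 92 93] b 2.8 g 57
0.088 25 z>62: [ 87  88  88  90  91  91  91  91  92  93  94  97 100] b 2.2 g 51
0.092 39 z>62: [ 82  85  87  87  88  89  90  91  92  92  94  94  95  95  95  95  96  96
  96  97  97  97  97  98  98  98 101] b -0.0 g 44
0.096 59 z>62: [ 87  91  93  96  96  97 100 105 109 115 120 125 127 133 134 136 138] b 0.0 g 77
0.1 33 z>62: [ 93  94  95  97 100 103 120 134 134 135 137 138 139 141] b 2.9 g 160
```

send_rows:
  rot:
    - [0,0,0]
    - [0,0,0]
    - [0,0,0]
    - [0,0,0]
    - [0,0,0]
  dp:
    - [1.15,3.72,2.4]
    - [1.15,3.72,2.4]
    - [1.15,3.72,2.4]
    - [1.15,3.72,2.4]
    - [1.15,3.72,2.4]
  grip: [1,1,1,1,1]

```text
time: 14.2
position: [0.597, -0.0142, 0.133]
ee_rot: [-3.141, -0.001, 0.002]
wrist_force: [0.9, -1.1, 0.8]
width: 1.001
gripper_force: 0.0
```

send_rows:
  rot:
    - [0,0,0]
    - [0,0,0]
    - [0,0,0]
    - [0,0,0]
  dp:
    - [1.15,3.72,2.4]
    - [0,0,0]
    - [0,0,0]
    - [0,0,0]
  grip: [1,1,1,1]

```text
time: 14.6
position: [0.6083, -0.0499, 0.1106]
ee_rot: [-3.141, -0.001, 0.002]
wrist_force: [-0.2, -0.7, 0.5]
width: 0.999
gripper_force: 0.0
```

```bash
cat > ring.py <<'E'
from h import *
import sys
s=ctrl.state();print(s['time'],s['position'],s['ee_rot'],s['wrist_force'])
p,d,c=snap('wrist','wr.png')
f=ringfit(p,c,[float(v) for v in sys.argv[1:3]],.018);print(f,f[0]-s['position'][:2])
E
python3 ring.py .622 -.0535
```

```text
14.6 [ 0.60833725 -0.04994331  0.11059171] [-3.14116811e+00 -1.08805969e-03  1.56342380e-03] [-0.20481404 -0.66343071  0.50189864]
(array([ 0.62266897, -0.05384498]), np.float64(0.027748678813571764), np.int64(103), np.float64(0.00015634908460689114)) [ 0.01433172 -0.00390167]
```

send_rows:
  rot:
    - [0,0,0]
    - [0,0,0]
    - [0,0,0]
    - [0,0,0]
    - [0,0,0]
  dp:
    - [0.7,0.14,3.5]
    - [0.73,0.14,3.5]
    - [0,0,2]
    - [0,0,1]
    - [0,0,0]
  grip: [1,1,1,1,1]

```text
time: 15.15
position: [0.6211, -0.0529, 0.0091]
ee_rot: [-3.141, 0.002, 0.002]
wrist_force: [0.3, -0.6, 0.3]
width: 1.0
gripper_force: 0.0
```

send_rows:
  rot:
    - [0,0,0]
  dp:
    - [0,0,0.2]
  grip: [1]

```text
time: 15.25
position: [0.6234, -0.0538, 0.0096]
ee_rot: [3.141, -0.003, 0.001]
wrist_force: [1.1, -0.1, -0.1]
width: 1.0
gripper_force: 0.0
```

send_rows:
  rot:
    - [0,0,0]
  dp:
    - [0,0,0]
  grip: [1]

```text
time: 15.35
position: [0.6235, -0.0542, 0.0097]
ee_rot: [3.141, -0.003, 0.001]
wrist_force: [0.2, 0.2, 0.5]
width: 0.997
gripper_force: 0.0
```

send_rows:
  rot:
    - [0,0,0]
    - [0,0,0]
    - [0,0,0]
    - [0,0,0]
    - [0,0,0]
  dp:
    - [-0.07,-0.12,0.35]
    - [0,0,0]
    - [0,0,0]
    - [0,0,0]
    - [0,0,0]
  grip: [1,0.5,0.2,0,0]

```text
time: 15.85
position: [0.6219, -0.0532, 0.005]
ee_rot: [3.141, -0.001, -0.0]
wrist_force: [0.5, 0.5, 3.4]
width: 0.622
gripper_force: 54.0
```

send_rows:
  rot:
    - [0,0,0]
    - [0,0,0]
    - [0,0,0]
  dp:
    - [0,0,0]
    - [0,0,0]
    - [0,0,0]
  grip: [0,0,0]

```text
time: 16.15
position: [0.6219, -0.0532, 0.005]
ee_rot: [3.141, -0.001, -0.0]
wrist_force: [0.0, 0.2, 4.9]
width: 0.616
gripper_force: 54.2
```

```bash
sed -i 's/float(v) for v in sys.argv\[1:3\]\],.018)/*s["position"][:2]],float(sys.argv[1]) or s["position"][2]+.012,rmax=.03)/' ring.py; python3 ring.py .018
```

```text
16.15 [ 0.62187327 -0.05322433  0.00495557] [ 3.14137477e+00 -1.01290685e-03 -5.03044706e-05] [0.03798653 0.21197864 4.86067164]
(array([ 0.62282597, -0.05435588]), np.float64(0.027307714027084505), np.int64(109), np.float64(0.00021904869031071984)) [ 0.0009527  -0.00113155]
```

send_rows:
  rot:
    - [0,0,0]
    - [0,0,0]
    - [0,0,0]
    - [0,0,0]
    - [0,0,0]
  dp:
    - [0,0,-2]
    - [0,0,-4.5]
    - [0,0,-4.5]
    - [0,0,-4.5]
    - [-0.5,-1.5,-4.5]
  grip: [0,0,0,0,0]

```text
time: 16.7
position: [0.6153, -0.0393, 0.204]
ee_rot: [3.141, 0.003, -0.002]
wrist_force: [0.4, 0.0, -2.3]
width: 0.622
gripper_force: 53.8
```

send_rows:
  rot:
    - [0,0,0]
    - [0,0,0]
    - [0,0,0]
    - [0,0,0]
    - [0,0,0]
  dp:
    - [-1.1,-4,0]
    - [-1.1,-4,0]
    - [-1.1,-4,0]
    - [-1.1,-4,0]
    - [-1.1,-4,0]
  grip: [0,0,0,0,0]

```text
time: 17.2
position: [0.5592, 0.1631, 0.2021]
ee_rot: [3.141, 0.003, -0.0]
wrist_force: [1.1, 0.3, -3.4]
width: 0.622
gripper_force: 53.8
```

send_rows:
  rot:
    - [0,0,0]
    - [0,0,0]
    - [0,0,0]
    - [0,0,0]
    - [0,0,0]
  dp:
    - [-1.1,-4,0]
    - [-1.1,-3.5,0]
    - [-0.2,-1.5,0]
    - [0,0,0]
    - [0,0,0]
  grip: [0,0,0,0,0]

```text
time: 17.7
position: [0.5369, 0.2511, 0.2031]
ee_rot: [3.14, 0.002, 0.0]
wrist_force: [-0.5, 0.1, -2.7]
width: 0.62
gripper_force: 53.8
```

send_rows:
  rot:
    - [0,0,0]
    - [0,0,0]
    - [0,0,0]
  dp:
    - [0,0,0]
    - [0,0,0]
    - [0,0,0]
  grip: [0,0,0]

```text
time: 18.0
position: [0.5377, 0.2509, 0.2043]
ee_rot: [3.141, -0.0, -0.002]
wrist_force: [0.6, -0.1, -3.0]
width: 0.618
gripper_force: 53.8
```

```bash
python3 ring.py 0
```

```text
18.0 [0.53774343 0.25085872 0.20431471] [ 3.14140955e+00 -6.51175242e-05 -1.66954332e-03] [ 0.57164906 -0.08930273 -3.02155549]
(array([0.53822721, 0.24968309]), np.float64(0.02730979335829222), np.int64(105), np.float64(0.00026622382968685237)) [ 0.00048378 -0.00117563]
```

send_rows:
  rot:
    - [0,0,0]
    - [0,0,0]
    - [0,0,0]
    - [0,0,0]
    - [0,0,0]
  dp:
    - [0.05,-0.04,2]
    - [0,0,1.5]
    - [0,0,0.7]
    - [0,0,0]
    - [0,0,0]
  grip: [0,0,0,0,0]

```text
time: 18.55
position: [0.5379, 0.2523, 0.1623]
ee_rot: [3.142, 0.0, -0.0]
wrist_force: [0.5, -0.6, -2.9]
width: 0.618
gripper_force: 53.8
```

send_rows:
  rot:
    - [0,0,0]
    - [0,0,0]
  dp:
    - [0,0,0]
    - [0,0,0]
  grip: [0,0]

```text
time: 18.75
position: [0.5385, 0.2526, 0.1634]
ee_rot: [-3.141, -0.002, 0.0]
wrist_force: [0.4, 0.4, -3.1]
width: 0.622
gripper_force: 53.8
```

```bash
python3 ring.py 0
```

```text
18.75 [0.53849265 0.25259801 0.16335145] [-3.14101877e+00 -1.77540368e-03  7.80080515e-05] [ 0.44512912  0.39894123 -3.10654836]
(array([0.53892022, 0.25147552]), np.float64(0.02731840385067421), np.int64(110), np.float64(0.00023239476280364837)) [ 0.00042758 -0.00112249]
```

send_rows:
  rot:
    - [0,0,0]
    - [0,0,0]
    - [0,0,0]
    - [0,0,0]
    - [0,0,0]
  dp:
    - [0,0.09,0.3]
    - [0,0,0.3]
    - [0,0,0]
    - [0,0,0.3]
    - [0,0,0.3]
  grip: [0,0,0,0,0]

```text
time: 19.3
position: [0.5379, 0.2515, 0.1501]
ee_rot: [-3.142, -0.0, 0.0]
wrist_force: [-0.2, -0.1, -2.8]
width: 0.62
gripper_force: 53.8
```

send_rows:
  rot:
    - [0,0,0]
    - [0,0,0]
    - [0,0,0]
    - [0,0,0]
    - [0,0,0]
  dp:
    - [0,0,0]
    - [0,0,0.3]
    - [0,0,0.3]
    - [0,0,0]
    - [0,0,0]
  grip: [0,0,0,0,0]

```text
time: 19.8
position: [0.5377, 0.2514, 0.1441]
ee_rot: [3.141, 0.0, 0.0]
wrist_force: [1.1, 0.0, -2.9]
width: 0.621
gripper_force: 53.8
```

```bash
python3 ring.py 0
```

```text
19.8 [0.53768091 0.25140625 0.14410936] [3.14144935e+00 3.32416673e-04 7.50210872e-05] [ 1.05158663  0.0074422  -2.94121214]
(array([0.53811834, 0.25021459]), np.float64(0.027380843008174966), np.int64(108), np.float64(0.00024539068249444616)) [ 0.00043744 -0.00119166]
```

send_rows:
  rot:
    - [0,0,0]
    - [0,0,0]
    - [0,0,0]
    - [0,0,0]
    - [0,0,0]
  dp:
    - [0.06,0,0.6]
    - [0,0,0.6]
    - [0,0,0.6]
    - [0,0,0.3]
    - [0,0,0]
  grip: [0,0,0,0,0]

```text
time: 20.35
position: [0.5376, 0.2512, 0.1222]
ee_rot: [3.141, 0.002, 0.0]
wrist_force: [-0.2, 1.0, -2.7]
width: 0.622
gripper_force: 53.8
```

send_rows:
  rot:
    - [0,0,0]
    - [0,0,0]
    - [0,0,0]
    - [0,0,0]
    - [0,0,0]
  dp:
    - [0,0,0.2]
    - [0,0,0.2]
    - [0,0,0.2]
    - [0,0,0.2]
    - [0,0,0]
  grip: [0,0,0,0,0]

```text
time: 20.85
position: [0.5384, 0.2514, 0.1152]
ee_rot: [3.142, 0.0, -0.0]
wrist_force: [0.8, -0.0, -2.3]
width: 0.619
gripper_force: 53.9
```

send_rows:
  rot:
    - [0,0,0]
    - [0,0,0]
    - [0,0,0]
    - [0,0,0]
    - [0,0,0]
  dp:
    - [0,0,0.2]
    - [0,0,0.15]
    - [0,0,0.15]
    - [0,0,0]
    - [0,0,0]
  grip: [0,0,0,0,0]

```text
time: 21.35
position: [0.5386, 0.2515, 0.1105]
ee_rot: [-3.141, -0.0, -0.0]
wrist_force: [-0.5, 0.6, -1.8]
width: 0.62
gripper_force: 54.0
```

```bash
cat > pan.py <<'E'
from h import *
s=ctrl.state();print(s['time'],s['position'],s['wrist_force'],s['width'])
p,d,c=snap('wrist','wp.png')
X=cloud(d,c);m=(np.hypot(*(X[...,:2]-[.5375,.2445]).transpose(2,0,1))<.052)&(X[...,2]<.13)&(X[...,2]>.06)&(X[...,0]>.572);print('panz',np.median(X[m][:,2]),m.sum())
E
python3 pan.py
```

```text
21.35 [0.53862382 0.25151618 0.11050842] [-0.47533735  0.6131193  -1.8046477 ] 0.6195900328197624
panz 0.09368782536773484 4616
```

send_rows:
  rot:
    - [0,0,0]
    - [0,0,0]
    - [0,0,0]
    - [0,0,0]
    - [0,0,0]
  dp:
    - [0,0,0.15]
    - [0,0,0.15]
    - [0,0,0.05]
    - [0,0,0]
    - [0,0,0]
  grip: [0,0,0,0,0]

```text
time: 21.9
position: [0.5386, 0.2515, 0.107]
ee_rot: [-3.141, -0.0, -0.0]
wrist_force: [0.2, 0.3, 0.8]
width: 0.621
gripper_force: 54.1
```

send_rows:
  rot:
    - [0,0,0]
    - [0,0,0]
  dp:
    - [0,0,0]
    - [0,0,0]
  grip: [0,0]

```text
time: 22.1
position: [0.5386, 0.2515, 0.107]
ee_rot: [-3.141, -0.001, -0.0]
wrist_force: [0.8, 0.3, 1.0]
width: 0.621
gripper_force: 54.1
```

```bash
python3 pan.py
```

```text
22.1 [0.5386379  0.25148499 0.1069774 ] [0.78135299 0.33711267 0.96486475] 0.6207792588810397
panz 0.09017274665372702 4612
```

send_rows:
  rot:
    - [0,0,0]
    - [0,0,0]
    - [0,0,0]
    - [0,0,0]
    - [0,0,0]
  dp:
    - [0,0,0]
    - [0,0,0]
    - [0,0,0]
    - [0,0,0]
    - [0,0,0]
  grip: [0.45,0.6,0.6,0.6,0.6]

```text
time: 22.65
position: [0.5383, 0.2514, 0.1067]
ee_rot: [3.142, 0.0, -0.0]
wrist_force: [0.0, -0.4, 0.1]
width: 0.795
gripper_force: 0.0
```

send_rows:
  rot:
    - [0,0,0]
    - [0,0,0]
    - [0,0,0]
    - [0,0,0]
    - [0,0,0]
  dp:
    - [0,0,-0.5]
    - [0,0,-1.5]
    - [0,0,-3]
    - [0,0,-4]
    - [0,0,-4]
  grip: [0.6,0.6,0.6,0.6,0.6]

```text
time: 23.15
position: [0.5382, 0.2514, 0.2391]
ee_rot: [-3.142, -0.0, 0.0]
wrist_force: [0.6, 0.1, 1.1]
width: 0.802
gripper_force: 0.0
```

send_rows:
  rot:
    - [0,0,0]
    - [0,0,0]
    - [0,0,0]
    - [0,0,0]
    - [0,0,0]
  dp:
    - [0,0,-2]
    - [0,4,0]
    - [0,4,0]
    - [0,0,0]
    - [0,0,0]
  grip: [0.6,0.6,1,1,1]

```text
time: 23.65
position: [0.5388, 0.171, 0.2582]
ee_rot: [-3.141, -0.002, -0.002]
wrist_force: [0.4, 1.1, -0.2]
width: 0.998
gripper_force: 0.0
```

```bash
cat > ptr.py <<'E'
from h import *
import sys
s=ctrl.state();print(s['time'],s['position'],s['wrist_force'],s['width'])
o=np.array([.5375,.2445]);u=np.array([-.0135,.1035]);u/=np.hypot(*u);n=np.array([-u[1],u[0]])
for nm in('wrist','scene'):
    p,d,c=snap(nm);np.savez(nm+sys.argv[1]+'.npz',p=p,d=d)
    X=cloud(d,c);a=(X[...,:2]-o)@u;b=(X[...,:2]-o)@n;g=p.mean(2)
    m=(np.hypot(a,b)<.05)&(X[...,2]<.097)&(X[...,2]>.06);print(nm,'pan',np.median(X[m][:,2]))
    for lo in np.arange(.056,.1,.003):
        m=(a>lo)&(a<lo+.003)&(abs(b)<.012)&(X[...,2]>.064)
        if m.any():
            for w in('ptr',g>75),('mrk',g<=75):
                k=m&w[1]
                if k.sum()>2: print(round(lo,3),w[0],k.sum(),np.round(np.percentile(X[k][:,2],[5,25,50,75,95])*1000,1),'b',np.round(np.percentile(b[k],[5,95])*1000,1))
    if nm=='scene': cv2.imwrite('pics/s%s.png'%sys.argv[1],cv2.resize(p[290:350,385:465,::-1],None,fx=9,fy=9,interpolation=cv2.INTER_CUBIC))
E
python3 ptr.py 10
```

```text
23.65 [0.53877138 0.17097898 0.25823484] [ 0.35153826  1.13325981 -0.19733246] 0.9981065696576583
wrist pan 0.09054328233971021
0.056 ptr 40 [87.8 88.6 89.  89.7 90. ] b [-5.4  4.1]
0.059 ptr 39 [88.  88.4 88.9 89.4 89.8] b [-5.4  4.1]
0.062 ptr 34 [87.4 88.2 89.  89.2 89.7] b [-5.6  4.3]
0.065 ptr 40 [87.7 88.2 88.8 89.2 90.1] b [-5.4  3.9]
0.068 ptr 39 [87.5 88.4 89.  89.4 89.9] b [-5.3  3.7]
0.071 ptr 38 [87.3 88.3 88.8 89.2 89.8] b [-5.6  4.2]
0.074 ptr 38 [87.7 88.5 88.8 89.2 90. ] b [-5.7  3.6]
0.077 ptr 34 [87.6 88.4 88.9 89.1 90. ] b [-5.4  3.7]
0.08 ptr 29 [87.1 87.9 88.5 89.  89.6] b [-5.7  4. ]
0.08 mrk 9 [87.7 88.5 89.2 89.8 90.2] b [-5.5  0.2]
0.083 ptr 5 [87.3 88.5 88.6 89.5 90.1] b [3.3 4. ]
0.083 mrk 33 [87.4 88.1 88.6 89.  89.6] b [-5.6  2.6]
0.086 mrk 34 [87.3 88.4 88.8 89.1 89.7] b [-5.8  3. ]
0.089 ptr 3 [83.2 83.3 83.3 87.6 91.1] b [ 8.2 10.8]
0.089 mrk 86 [84.2 87.5 88.8 89.9 92.8] b [-11.    8.8]
0.092 ptr 12 [82.6 83.2 85.2 89.7 93.5] b [ 6.8 11.7]
0.092 mrk 156 [85.3 90.6 93.1 94.2 95. ] b [-10.7   9.5]
0.095 ptr 524 [ 71.8 103.9 115.4 126.7 134.6] b [-7.7  5
[... 531 characters left out ...]
71 ptr 10 [86.4 88.3 89.4 89.6 90.1] b [-6.5  2.9]
0.074 ptr 7 [86.3 87.2 88.9 89.4 90.1] b [-5.7  1. ]
0.077 ptr 8 [86.6 88.1 88.2 89.4 89.6] b [-4.9  3.3]
0.08 ptr 5 [86.6 89.4 89.5 90.1 90.2] b [-6.2 -0.2]
0.08 mrk 4 [88.  88.5 88.9 89.3 89.7] b [-6.5  1.7]
0.083 mrk 10 [87.7 88.8 89.9 90.  91.1] b [-6.2  2.8]
0.086 mrk 7 [88.3 88.4 89.1 89.5 90.3] b [-4.2  1.1]
0.089 mrk 6 [89.2 90.  90.1 90.3 90.5] b [-7.6  1.3]
0.092 mrk 5 [92.4 93.7 94.4 95.1 95.3] b [-9.3 -2. ]
0.095 ptr 7 [106.7 112.9 117.1 125.6 132.5] b [-8.6 -2.1]
0.095 mrk 3 [95.  95.  95.1 95.7 96.2] b [-11.   -7.3]
0.098 ptr 41 [ 97.9 107.7 121.4 133.8 135.9] b [-9.5  2.4]
0.098 mrk 3 [93.1 93.2 93.5 93.7 93.8] b [-11.1  -8.1]
```

View pics/s10.png

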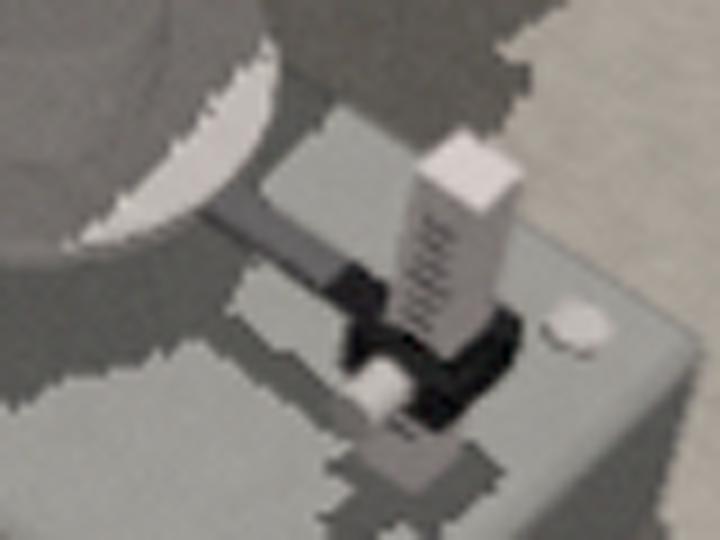

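The crop shows the pointer end at about (340,270) right at the black marker (360,285), too close to judge by eye. I've used all ten pictures, so I'll work the marker's shape out numerically from the stored depth data.

```bash
python3 - <<'E'
from h import *
import pickle
c9,C=pickle.load(open('w9.pkl','rb'));c2,_=pickle.load(open('w2.pkl','rb'))
o=np.array([.5375,.2445]);u=np.array([-.0135,.1035]);u/=np.hypot(*u);n=np.array([-u[1],u[0]])
for f,c in(('w2.npz',c2),('w9.npz',c9)):
    z=np.load(f);X=cloud(z['d'],c);g=z['p'].mean(2)
    a=((X[...,:2]-o)@u)*1e3;b=((X[...,:2]-o)@n)*1e3
    print(f,'rows a, cols b -14..14 step2: z/gray')
    for lo in range(60,102,3):
        r=[]
        for bl in range(-14,14,2):
            m=(a>=lo)&(a<lo+3)&(b>=bl)&(b<bl+2)&(X[...,2]>.045)
            r.append('%3d/%3d'%(np.median(X[m][:,2])*1e3,np.median(g[m])) if m.any() else '   .   ')
        print(lo,' '.join(r))
# scene image columns: gray and z around the marker after ring 1
z=np.load('s9.npz');X=cloud(z['d'],C);g=z['p'].mean(2).astype(int)
print(g[308:342,410:440]);print((X[308:342,410:440,2]*1e3).round().astype(int))
E
```

```text
w2.npz rows a, cols b -14..14 step2: z/gray
60  54/ 81  54/ 82 339/ 17 340/ 15 338/ 14 317/ 25 315/ 27 317/ 27 317/ 26 317/ 25 317/ 24 317/ 24 317/ 25 316/ 47
63  55/ 80  55/ 80 336/ 18 332/ 19 327/ 20 319/ 23 319/ 25 319/ 24 319/ 24 319/ 25 318/ 24 318/ 24 318/ 24 317/ 35
66  55/ 79  55/ 78 330/ 21 331/ 20 313/ 31 310/ 29 318/ 27 320/ 25 319/ 25 319/ 24 319/ 24 319/ 23 322/ 19 323/ 17
69  55/ 79 316/ 30 326/ 23 329/ 21 108/ 55 110/ 57  56/ 79 109/ 57 320/ 24 320/ 24 320/ 23 320/ 23 323/ 18 323/ 17
72  55/ 79 315/ 33 326/ 23 329/ 20  89/ 55  88/ 55 108/ 57 109/ 57 109/ 60 321/ 23 321/ 22 321/ 23 323/ 17 324/ 16
75  54/ 80  54/ 81 320/ 33 325/ 35  89/ 51  88/ 56 108/ 58  55/ 79 108/ 62  55/ 69    .    320/ 21 321/ 17 321/ 19
78  54/ 81  54/ 81  55/ 82  55/ 81  88/ 54  89/ 57  82/ 67 109/ 58 108/ 62  55/ 67    .       .    319/ 18    .   
81  55/ 80  55/ 80  55/ 81  55/ 79  88/ 52  87/ 45  55/ 73 109/ 62 109/ 66    .       .       .       .       .   
84  54/ 80  54/ 80  54/ 80  54/ 79  87/ 56  71/ 61  55/ 77  54/ 63    .       .       .       .       .       .   
87  55/ 80  55/ 79  5
[... 1952 characters left out ...]
1  94/ 53  93/ 66    .   
96  92/ 66  74/ 71  94/ 90 112/ 93 111/ 95 110/ 95 114/ 95 117/ 96 118/ 96 118/ 98 111/ 98  93/ 53  94/ 80    .   
99  93/ 90  93/ 51  98/ 76 131/112 135/191 135/192 135/191 135/191 135/192 134/188 133/175  94/ 54  94/ 70  92/100
[[101 101 100 ... 204 205 204]
 [ 91  99 101 ... 205 205 204]
 [ 71  90  98 ... 203 204 204]
 ...
 [154 153 156 ...  83 136 152]
 [157 154 155 ...  88  84 135]
 [158 156 156 ...  83  83  84]]
[[ 99 100  99 ... 134 136 134]
 [ 99  98 100 ... 136 137 134]
 [100  99  99 ... 137 134 136]
 ...
 [ 56  55  54 ...  53  56  54]
 [ 55  57  57 ...  56  54  56]
 [ 56  55  56 ...  55  55  56]]<stdin>:17: RuntimeWarning: invalid value encountered in cast
```

```bash
cat > side.py <<'E'
from h import *
from scipy.spatial.transform import Rotation as Ro
import pickle
o=np.array([.5375,.2445]);u=np.array([-.0135,.1035]);u/=np.hypot(*u);n=np.array([-u[1],u[0]])
c,s=pickle.load(open('w2.pkl','rb'))
Rt=Ro.from_euler('xyz',s['ee_rot']).as_matrix();R=np.array(c['R']);t=np.array(c['t'])
Rr=R@Rt; tr=R@s['position']+t           # cam from tool
def cam(pos,rot):
    Q=Ro.from_euler('xyz',rot).as_matrix(); d=dict(c); d['R']=Rr@Q.T; d['t']=tr-d['R']@np.array(pos); return d
def rect(img,cc,bm,name):
    print(name,'b=',bm,' cols a=66..94 step2, rows z')
    g=cv2.cvtColor(img,cv2.COLOR_BGR2GRAY)
    for zz in np.arange(.100,.060,-.0015):
        P=[[*(o+a*u+bm*n),zz] for a in np.arange(.066,.096,.002)]
        px=proj(cc,P).astype(np.float32)
        print('%5.1f'%(zz*1e3),' '.join('%3d'%v for v in cv2.remap(g,px[None,:,0],px[None,:,1],cv2.INTER_LINEAR)[0]))
E
python3 - <<'E'
from side import *
rect(cv2.imread('pics/wp.png'),cam([.53864,.25148,.10698],[-3.1411,-.001,0]),-.005,'wp')
rect(cv2.imread('pics/w8.png'),cam([.53898,.25179,.10402],[-3.1411,-.001,0]),-.005,'w8')
C=imaging.get_calibration('scene')
rect(np.load('scene10.npz')['p'][:,:,::-1].copy(),C,-.005,'s10')
rect(np.load('s9.npz')['p'][:,:,::-1].copy(),C,-.005,'s9')
E
```

```text
wp b= -0.005  cols a=66..94 step2, rows z
100.0  58  41  33  33  35  32  33  32  34  35  29  31  34  35  76
 98.5  59  54  32  35  34  30  34  33  32  36  34  32  33  32  46
 97.0  60  58  33  33  34  34  33  31  32  34  34  31  34  35  36
 95.5  59  61  44  32  33  33  33  35  35  33  34  34  31  36  33
 94.0  60  60  56  32  30  32  33  32  35  35  32  33  31  34  33
 92.5  60  59  57  36  31  30  33  34  34  32  33  34  34  32  35
 91.0  58  59  58  49  33  34  32  33  32  33  33  38  34  32  34
 89.5  57  58  57  55  33  34  33  33  33  32  34  34  35  33  34
 88.0  53  52  54  56  41  35  38  37  36  33  33  33  32  30  32
 86.5  55  56  55  56  51  46  47  45  47  38  41  40  34  33  30
 85.0  70  71  67  69  69  66  63  63  63  63  63  60  56  33  32
 83.5  84  85  84  83  84  82  84  83  82  80  79  79  80  43  31
 82.0  90  90  89  88  87  89  89  90  89  87  86  85  84  70  30
 80.5  89  89  90  88  89  89  90  90  90  89  84  86  86  84  39
 79.0  90  90  90  89  89  89  88  90  90  91  87  86  87  86  64
 77.5  89  90  90  89  90  90  89  89  90  89  86  86  87  87  83
 7
[... 5496 characters left out ...]
 154 154 156 155 153 150 110  49  25  96
 74.5 136 152 154 154 154 154 155 155 155 154 150 118  54  31 134
 73.0 138 153 154 154 155 156 156 156 155 155 153 123  54  66 159
 71.5 147 154 154 156 156 158 156 156 153 156 154 122  84 104 171
 70.0 151 153 154 156 156 157 156 156 154 156 154 137 117 143 179
 68.5 148 149 153 154 156 157 157 154 155 154 153 153 139 163 183
 67.0 124 139 147 149 154 153 155 150 138 145 150 150 149 168 169
 65.5  92 108 125 138 143 146 149 118 115 123 133 141 144 148 149
 64.0  85  87  95 110 123 129 121  86  94 103 107 114 127 114 125
 62.5  85  86  88  87  97 107  88  87  86  88  92  94 107 106 107
 61.0  87  87  86  86  86  89  87  87  87  87  87  90 102 103 106
```

```bash
python3 ptr.py 11 | grep -E "^\[|^[0-9.]+ \[|pan|0.07[14]|0.08" ; python3 - <<'E'
from side import *
# signed gap: top heights of pointer (a 60-76) and marker (a 84-88), central strip, both wrist frames
for k in('10','11'):
    z=np.load('wrist%s.npz'%k);s=ctrl.state();X=cloud(z['d'],imaging.get_calibration('wrist'))
    a=(X[...,:2]-o)@u;b=(X[...,:2]-o)@n
    f=lambda l,h:np.round([np.mean(q:=X[(a>l)&(a<h)&(abs(b)<.003)&(X[...,2]>.085)&(X[...,2]<.0915)][:,2])*1e3,len(q)],2)
    print(k,'pointer',f(.060,.078),'marker',f(.084,.088))
E
```

```text
23.75 [0.53856544 0.17214003 0.2575914 ] [-0.12722555 -0.03333028  0.38800038] 0.997478215906183
wrist pan 0.0905369384275851
0.071 ptr 38 [87.6 88.5 89.  89.5 89.8] b [-5.6  3.6]
0.074 ptr 35 [87.9 88.4 88.9 89.2 89.8] b [-5.7  3.9]
0.08 ptr 29 [88.2 88.5 88.9 89.2 90.1] b [-5.6  3.5]
0.08 mrk 5 [88.7 89.1 89.2 89.4 90.4] b [-5.1  1.1]
0.083 ptr 4 [88.6 88.9 89.1 89.4 90.2] b [3.2 4.1]
0.083 mrk 39 [87.3 88.6 89.  89.4 89.8] b [-5.8  2.8]
0.086 mrk 30 [87.9 88.5 88.9 89.2 89.9] b [-5.9  2.6]
0.089 ptr 7 [82.6 83.7 84.7 88.4 92.6] b [ 6.3 10.6]
0.089 mrk 85 [84.8 87.9 88.8 90.2 93.1] b [-10.    8.3]
scene pan 0.09040176514476604
0.071 ptr 12 [85.7 87.8 89.4 89.6 90.3] b [-6.2  2.1]
0.074 ptr 5 [87.8 88.2 88.4 88.6 89. ] b [-3.4  2.8]
0.08 ptr 5 [87.9 88.6 88.9 89.5 89.6] b [-6.8  1.9]
0.08 mrk 5 [88.2 88.5 89.4 89.7 89.7] b [-7.   1.1]
0.083 mrk 7 [87.7 88.4 88.8 89.6 90.4] b [-5.8  3.3]
0.086 mrk 10 [87.8 88.5 89.2 89.4 89.7] b [-6.9  1.9]
0.089 mrk 5 [89.7 89.9 90.  90.1 90.7] b [-6.3  1.8]
10 pointer [ 87.74 123.  ] marker [87.43 30.  ]
11 pointer [ 88.32 131.  ] marker [88.53 27.  ]
```

The pointer and marker are level to within 0.2 mm (both tops at about 88.9 mm). The target weight is reached with two rings, and the arm is clear of everything.

```bash
python3 -c "
from plant import ctrl
print(ctrl.job_done())"
```

```text
the job is handed in; nothing more can be done
None
```

I threaded two rings onto the post, released both flat, and handed the job in: the pointer measured level with the marker to within about 0.2 mm (my measurement limit, so a hair above is possible), and the other two rings and everything else were left alone.

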